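# Fill the jar row of a slide feeder and hold its tensioner arm back

### The arm

A 6-joint arm with a two-finger parallel gripper is mounted at the origin on the work surface. World frame = base frame: x ahead of the robot, y to its left, z up, the work surface at z = 0. Lengths are in m, angles in rad, forces in N, time in s.
With the tool pointing down it reaches from about 0.325 to 0.875 m from the base axis. Payload 4.4 kg.
Tool frame: the origin (TCP) lies on the centre line of the jaws, within the pads' length; the fingertips stand 8 mm ahead of it and the grasp point (between the pads) lies 11 mm behind it; z points along the fingers, y is the direction in which the jaws open and shut (so a half turn about z gives the same grasp; the last joint's range is limited). The gripper opens to 85 mm and grips with 20 to 120 N. Pads are 22 mm wide; open, the fingers measure 114 mm over their backs; the gripper's body (76 mm by 85 mm) begins 54 mm behind the grasp point. The pads swing forward as they close: fully open they stand 13 mm farther back than shut.
Start: joints at [-1.294, 0.207, 1.542, -0, 1.393, -0.15], TCP at [0.239, -0.523, 0.239] pointing down, gripper open.
Joint ranges: [-2.73, 2.73], [-0.86, 2.22], [0.23, 2.46], [-1.11, 4.25], [0.08, 2.63], [-2.82, 2.82]. Speed limits (rad/s): [2.79, 2.79, 3.14, 3.14, 3.14, 3.14].

### API

Orientations are given as a unit quaternion [x, y, z, w].
In Python, from workcell import * gives the robot as it stands. Calls block until the motion is done:
- move_pose(position, orientation): joint-space move of the TCP to a pose.
- move_l(position, rate=0.15, rotation=None): straight line of the TCP; rotation=None keeps the orientation; rate is the mean speed in m/s.
- goto_joints(angles): joint-space move.
- gripper_to(opening, force=None): finger opening in m; force is the grip in N (None keeps the last); returns when the fingers have stopped.
- dwell(seconds).
- ik(position, orientation): joint angles nearest the present ones, or None.
- grab_frame(name): name is "scene" or "top"; returns (picture, depth): 400x640x3 uint8, red, green, blue; 400x640 float32, m along the optical axis (not along the pixel's ray), 0 where there is no reading.
- get_calibration(name): a dict with "K" (3x3 intrinsics, pixels), "cam_to_world" (4x4, takes a point from camera to world coordinates). Camera axes: x right, y up, looking along -z (the intrinsics and any distortion apply to the point x, -y, -z); pixel columns grow to the right and rows downward; lengths in m; the calibration is good to about 2 mm. A picture is of the moment at which its call begins. get_calibration takes no time and is no camera call.
A pose or a line that the arm cannot do raises IKError and nothing moves.
- hand_in(): hands the job in, once; it reports no verdict.
Readings, each from a call of its own:
- read_time(): time.
- read_joint_positions(): joint angles.
- read_dq(): joint speeds.
- read_tau(): joint torques, N m.
- read_tcp_pos(): TCP position.
- read_orientation(): TCP orientation.
- read_ft_force(): force on the tool from outside, world axes, zero at the start.
- read_torque(): the same for the moment, N m.
- read_finger_gap(): finger opening in m.
Only numpy, scipy, OpenCV 4.12 (cv2) and the standard library are available. Lean on these libraries where they do the work, as an engineer would, in place of code of your own. Each camera call takes 0.05 s, during which the arm holds its last target.

### The job

First complete the row on the white feeder: stand the two loose blue-capped specimen jars upright on the two empty ringed places beside the two jars already there (either jar on either place), one neat row. Then push the feeder's orange sprung tensioner arm back, away from the robot, past the click of its red pawl and on to its end stop, and keep pushing: finish while holding it there against its spring, so that I can slip in the lock pin. Leave the amber jars and everything else where they are.

Things in the scene. Friction and masses are not known exactly. Their poses are not given: they have to be found in the camera images.
- feeder: slide feeder, fixed: white deck 130 (x) by 450 (y) by 20 mm high; origin on the table at mid-width, deck y -235 to 215 mm; x points away from the robot, y along the jar row. Behind the jars a fence (front face x = 32, 12 mm above the deck); end stop at y = 195 to 205, 30 mm above the deck. Arm pivot (vertical axis) at x = 0, y = -50 mm, 66 mm from place4; pawl at y = -187 to -209 mm
- place1 (a point): marked place 1 of the row: a blue ring, 48 mm across, on the feeder's deck, this point is its centre on the deck's top face (20 mm above the table); taken by row1 at the start
- place2 (a point): marked place 2 of the row: a blue ring, 48 mm across, on the feeder's deck, this point is its centre on the deck's top face (20 mm above the table); taken by row2 at the start, 48 mm from place1
- place3 (a point): marked place 3 of the row: a blue ring, 48 mm across, on the feeder's deck, this point is its centre on the deck's top face (20 mm above the table); empty at the start, 48 mm from place2
- place4 (a point): marked place 4 of the row: a blue ring, 48 mm across, on the feeder's deck, this point is its centre on the deck's top face (20 mm above the table); empty at the start, 48 mm from place3, nearest the tensioner's pivot
- jar_a: loose glass specimen jar with a blue screw cap, round, 40 mm diameter, 62 mm tall, about 0.11 kg; origin at the centre of its underside, z up; it stands on the table to the robot's left
- jar_b: loose glass specimen jar with a blue screw cap, round, 40 mm diameter, 62 mm tall, about 0.11 kg; origin at the centre of its underside, z up; it stands on the table to the robot's left
- row1: already in the row: glass specimen jar with a blue screw cap, round, 40 mm diameter, 62 mm tall, about 0.11 kg; origin at the centre of its underside, z up
- row2: already in the row: glass specimen jar with a blue screw cap, round, 40 mm diameter, 62 mm tall, about 0.11 kg; origin at the centre of its underside, z up
- tensioner (a joint): angle of the orange sprung arm, rad: 0 at rest (pointing to the feeder's -y and 0.35 rad towards the robot), grows as it swings back from the robot; 0.35 = straight along -y, 0.60 = end stop. Push at the roller: 4 N to start, 8 N at the stop, up to 4 N more from 0.15 to 0.35 as its nose lifts the pawl. The pawl clicks in at about 0.39 and would catch the arm there if let go
- idler (a point): top of the idler roller near the arm's tip (95 mm above the table, on its axis): upright black rubber roller, 28 mm diameter, from 45 to 95 mm above the table with a small steel cap to 99 mm, 105 mm from the pivot; the orange arm below it is 20 mm wide, 35 to 45 mm above the table. Push here; the point moves with the arm
- pawl (a joint): travel of the red sprung pawl slider, m: 0 when home, up to about 0.009 when the arm's nose forces it aside, snapping back to 0 at the click
- amber_a: amber glass jar with a white cap, same size as the blue-capped ones, standing among them; leave it alone
- amber_b: amber glass jar with a white cap, same size as the blue-capped ones, standing among them; leave it alone
- beaker: empty glass beaker, 70 mm diameter, 90 mm tall, behind the feeder; bystander
- dish: glass dish, 90 mm diameter, 16 mm high, behind the feeder; bystander
- slidebox: green slide box, 90 by 160 by 35 mm, behind the feeder; bystander
- dropper: small amber dropper bottle, 32 mm diameter, 75 mm tall, to the robot's right; bystander
Mind the look-alikes: they are no part of the job. What is shaped like the jar_a but green, turquoise or yellow is not meant.

How it is judged:
On the way, in this order (a step that is already met when the one before it is completed fails the run):
1. both loose jars stand released on the empty places, the tensioner arm not yet pushed to its click (((horizontal distance between jar_a and place3 below 0.009 m and horizontal distance between jar_b and place4 below 0.009 m) or (horizontal distance between jar_b and place3 below 0.009 m and horizontal distance between jar_a and place4 below 0.009 m)) and angle between each of jar_a, jar_b, row1, row2's own z axis and vertical below 0.12 rad and z of jar_a in the frame of feeder between 0.016 and 0.025 m and linear speed of each of jar_a, jar_b below 0.03 m/s and contact force between each of jar_a, jar_b and the fingers below 0.1 N and contact force between each of jar_a, jar_b and the arm below 0.1 N and z of jar_b in the frame of feeder between 0.016 and 0.025 m and horizontal distance between row1 and place1 below 0.012 m and horizontal distance between row2 and place2 below 0.012 m and value of joint tensioner below 0.3 rad), for 0.2 s.
2. the tensioner arm has passed the click: the pawl has dropped in behind it (value of joint tensioner above 0.41 rad and value of joint pawl below 0.003 m), for 0.1 s.
At the end, for the whole second after the job is handed in: Loose blue-capped jars upright, released, within 9 mm of places 3 and 4; the other two within 12 mm of places 1 and 2; the robot holds the tensioner still beyond 0.48 rad (the pawl alone would hold 0.39, the stop is 0.60) with over 2 N, the pawl home (((horizontal distance between jar_a and place3 below 0.009 m and horizontal distance between jar_b and place4 below 0.009 m) or (horizontal distance between jar_b and place3 below 0.009 m and horizontal distance between jar_a and place4 below 0.009 m)) and angle between each of jar_a, jar_b, row1, row2's own z axis and vertical below 0.12 rad and z of jar_a in the frame of feeder between 0.016 and 0.025 m and linear speed of each of jar_a, jar_b below 0.03 m/s and contact force between each of jar_a, jar_b and the fingers below 0.1 N and contact force between each of jar_a, jar_b and the arm below 0.1 N and z of jar_b in the frame of feeder between 0.016 and 0.025 m and horizontal distance between row1 and place1 below 0.012 m and horizontal distance between row2 and place2 below 0.012 m and value of joint tensioner above 0.48 rad and velocity of joint tensioner below 0.1 rad/s and value of joint pawl below 0.003 m and contact force between any of the fingers, the arm and feeder above 2 N); the arm keeps its last pose, push and grip.
It fails at once if an amber jar is moved more than 25 mm or tipped (distance of any of amber_a, amber_b from where it was at the start of the episode above 0.025 m or angle between any of amber_a, amber_b's own z axis and vertical above 0.5 rad).
It fails at once if the beaker, dish, slide box or dropper bottle is moved more than 25 mm or tipped (distance of any of beaker, dish, slidebox, dropper from where it was at the start of the episode above 0.025 m or angle between any of beaker, dish, slidebox, dropper's own z axis and vertical above 0.5 rad).
It fails at once if a blue-capped jar is tipped over (angle between any of jar_a, jar_b, row1, row2's own z axis and vertical above 0.9 rad).
It also fails if it takes over 59 s, if anything falls off the work surface, if the arm or the gripper's body presses on something with over 40 N, if the wrist force passes 120 N, or if a joint passes its speed limit or range.

## Working session

There is one attempt and no reset: what is moved stays moved. The work goes in short steps, each a Python script; the robot and the scene stay as the last script left them, time stands still between calls to the robot, and variables do not carry over. Pictures are saved under pics/ and viewed, and the job is handed in when it is done.

```bash
mkdir -p pics; python3 - <<'E'
from workcell import *
import cv2,numpy as np
for n in("scene","top"):
    p,d=grab_frame(n); cv2.imwrite(f"pics/{n}0.png",p[:,:,::-1]); np.savez(f"pics/{n}0.npz",p=p,d=d)
    c=get_calibration(n); print(n,c)
print(read_time(),read_orientation(),read_tcp_pos(),read_ft_force())
E
```

```text
scene {'K': array([[419.97830294,   0.        , 311.32898317],
       [  0.        , 419.97830294, 202.93215218],
       [  0.        ,   0.        ,   1.        ]]), 'cam_to_world': array([[ 0.72584695, -0.44123743,  0.52768905,  1.27630505],
       [ 0.68772475,  0.48051749, -0.54418528, -0.77368813],
       [-0.0134489 ,  0.75790004,  0.65223205,  0.95656425],
       [ 0.        ,  0.        ,  0.        ,  1.        ]])}
top {'K': array([[499.486373  ,   0.        , 304.06858519],
       [  0.        , 499.486373  , 190.57626992],
       [  0.        ,   0.        ,   1.        ]]), 'cam_to_world': array([[-0.01988107,  0.99173735, -0.12673501,  0.36154752],
       [-0.99972793, -0.01817256,  0.01462306, -0.03562791],
       [ 0.01219913,  0.12699125,  0.99182882,  1.73550137],
       [ 0.        ,  0.        ,  0.        ,  1.        ]])}
0.1 [ 9.77212830e-01  2.12259220e-01 -7.96604813e-05 -1.04996361e-03] [ 0.23833261 -0.52255072  0.23821647] [-0.52249909  0.96972613 -0.14613206]
```

View pics/scene0.png

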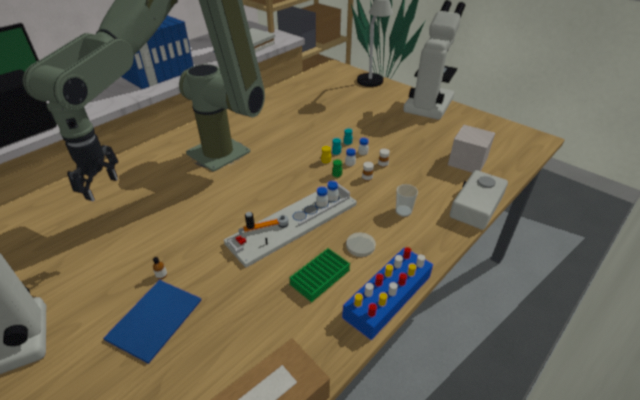

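View pics/top0.png

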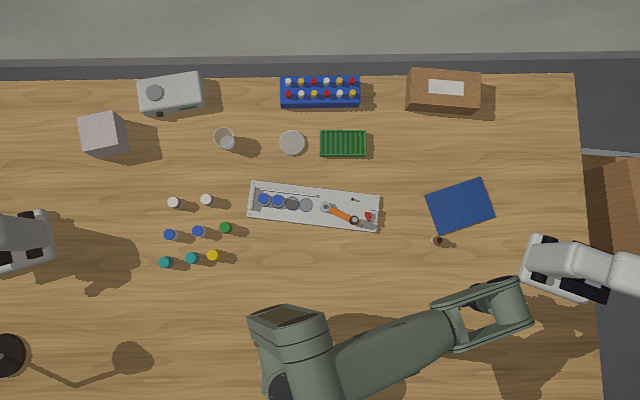

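The top view shows the loose blue caps at about (169,235) and (197,231). The white-capped amber jars are at (173,202) and (206,199), and the green, turquoise and yellow look-alikes stand close by. The feeder runs from (250,200) to (380,215), with rings at about (292,203) and (306,205), and the roller is near (354,220). Next I'll enlarge both views.

```bash
python3 - <<'E'
import cv2
a=cv2.imread("pics/top0.png");
cv2.imwrite("pics/z1.png",cv2.resize(a[170:280,145:395],None,fx=3.2,fy=3.2,interpolation=cv2.INTER_CUBIC))
a=cv2.imread("pics/scene0.png");
cv2.imwrite("pics/z2.png",cv2.resize(a[120:270,215:415],None,fx=4,fy=4,interpolation=cv2.INTER_CUBIC))
E
```

```text
(no output)
```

View pics/z1.png

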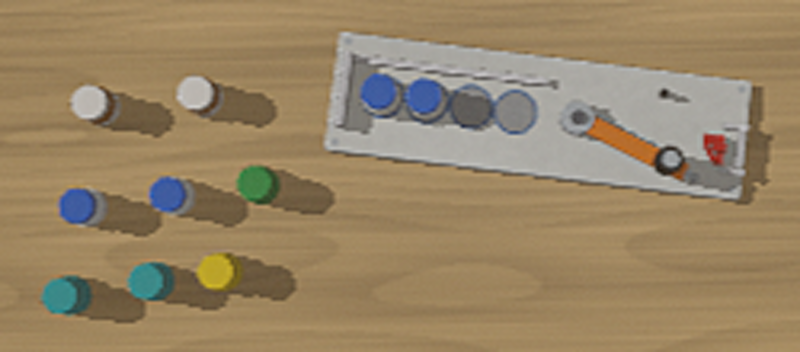

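View pics/z2.png

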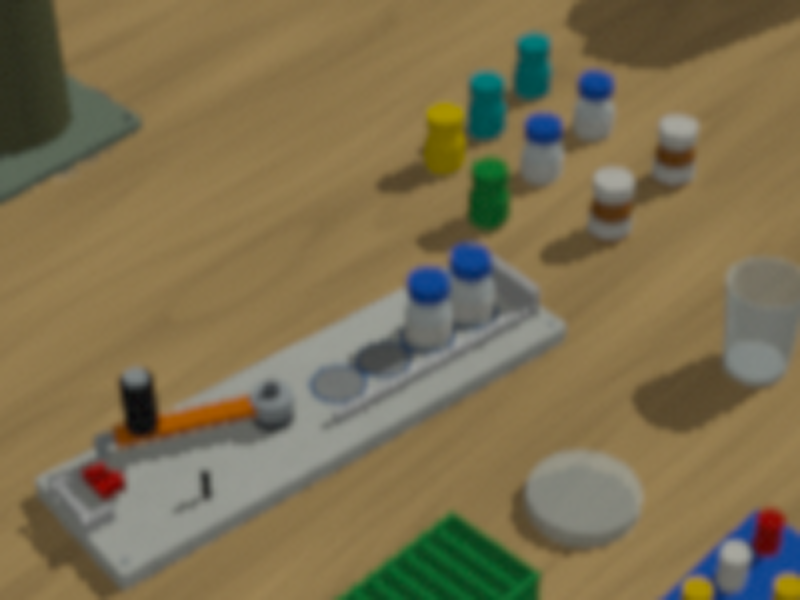

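```bash
cat > h.py <<'E'
import numpy as np,cv2
def ray(c,u,v,z):
    K=c["K"];M=c["cam_to_world"]
    d=M[:3,:3]@np.array([(u-K[0,2])/K[0,0],-(v-K[1,2])/K[1,1],-1.]);o=M[:3,3]
    return (o+d*(z-o[2])/d[2])
def cloud(c,d):
    K=c["K"];M=c["cam_to_world"];v,u=np.mgrid[:d.shape[0],:d.shape[1]]
    P=np.stack([(u-K[0,2])/K[0,0]*d,-(v-K[1,2])/K[1,1]*d,-d],-1)
    return P@M[:3,:3].T+M[:3,3]
def blobs(m,amin=8):
    n,l,s,ce=cv2.connectedComponentsWithStats(m.astype(np.uint8),connectivity=8)
    return [(ce[i],s[i,4],l==i) for i in range(1,n) if s[i,4]>=amin]
E
python3 - <<'E'
from workcell import *
from h import *
for n in("top","scene"):
    z=np.load(f"pics/{n}0.npz");p,d=z["p"],z["d"];c=get_calibration(n);P=cloud(c,d)
    hsv=cv2.cvtColor(p,cv2.COLOR_RGB2HSV);H,S,V=[hsv[...,i].astype(int) for i in range(3)]
    if n=="top": roi=(slice(175,275),slice(150,390))
    else: roi=(slice(125,270),slice(220,415))
    R=np.zeros(d.shape,bool);R[roi]=1
    zz=P[...,2]
    for nm,m in(("blue",(abs(H-113)<10)&(S>150)),("turq",(abs(H-90)<8)&(S>120)),("green",(abs(H-60)<12)&(S>120)),("yellow",(abs(H-26)<5)&(S>190)),("orange",(abs(H-13)<5)&(S>200)),("red",((H<5)|(H>174))&(S>150)),("roller",(V<60)&(zz>.06))):
        for ce,a,l in blobs(m&R):
            k=l&(zz>np.percentile(zz[l],95)-.006)
            hi=np.percentile(zz[l],90)
            print(n,nm,ce.round(1),a,"zmax",hi.round(3),"top mean",P[k].mean(0).round(4),"ray",ray(c,*ce,0.056).round(4)[:2])
    if n=="top":
        dk=R&(abs(zz-.02)<.006)&(S<60)&(V>90)
        print("deck",dk.sum())
        wh=R&(zz>.045)&(S<50)&(V>150)
        for ce,a,l in blobs(wh,5): print("white",ce,a,P[l].mean(0),zz[l].max())
        m=R&(zz>.011)&(zz<.06);
        b=max(blobs(m),key=lambda b:b[1]); print(b[1])
        cv2.imwrite("pics/mask.png",cv2.resize((b[2]*255).astype(np.uint8)[roi],None,fx=3,fy=3))
        cn,_=cv2.findContours(b[2].astype(np.uint8),cv2.RETR_EXTERNAL,cv2.CHAIN_APPROX_NONE)
        cn=max(cn,key=len)[:,0]; W=np.array([ray(c,u,v,.02)[:2] for u,v in cn],np.float32)
        print(cv2.minAreaRect(W),cv2.boxPoints(cv2.minAreaRect(W)))
        print("zs",np.median(zz[240:250,290:330]), zz[205,320])
E
```

```text
top blue [262.7 198.3] 68 zmax 0.087 top mean [0.5516 0.0776 0.0858] ray [0.5524 0.0798]
top blue [276.9 199.5] 72 zmax 0.089 top mean [0.5385 0.0288 0.1489] ray [0.5475 0.0319]
top blue [196.8 230.4] 73 zmax 0.068 top mean [0.4459 0.2889 0.1165] ray [0.4483 0.3011]
top blue [168.5 233.8] 78 zmax 0.07 top mean [0.4386 0.392  0.0685] ray [0.4387 0.3956]
top turq [190.3 257.6] 91 zmax 0.068 top mean [0.3598 0.3109 0.1108] ray [0.3586 0.3223]
top turq [163.4 262.1] 86 zmax 0.068 top mean [0.3453 0.4086 0.0658] ray [0.3454 0.4111]
top green [223.8 226.9] 68 zmax 0.068 top mean [0.4572 0.2093 0.066 ] ray [0.4585 0.211 ]
top yellow [212.5 254.6] 100 zmax 0.066 top mean [0.3666 0.2474 0.0658] ray [0.3671 0.2486]
top orange [346.2 215.2] 11 zmax 0.05 top mean [ 0.4885 -0.2051  0.048 ] ray [ 0.4899 -0.2007]
top red [367.9 215.3] 35 zmax 0.052 top mean [ 0.4737 -0.253   0.2385] ray [ 0.4882 -0.2739]
top roller [351.4 221.4] 11 zmax 0.097 top mean [ 0.3615 -0.0356  1.7355] ray [ 0.4687 -0.2176]
deck 3255
white [251.75675676 196.89189189] 37 [0.55840271 0.11723126 0.05178089] 0.06032462869659305
[... 1927 characters left out ...]
93] ray [ 0.8958 -0.0757]
scene yellow [411.7 267.1] 28 zmax 0.09 top mean [ 0.9527 -0.0576  0.0883] ray [ 0.9414 -0.0321]
scene orange [264.5 224. ] 98 zmax 0.047 top mean [ 0.498  -0.1866  0.0445] ray [ 0.5096 -0.194 ]
scene orange [245.7 228.4] 15 zmax 0.045 top mean [ 0.4699 -0.2383  0.0437] ray [ 0.4816 -0.2463]
scene red [240.3 239.4] 52 zmax 0.047 top mean [ 0.4883 -0.2809  0.0468] ray [ 0.5063 -0.2879]
scene red [406.7 252.3] 46 zmax 0.089 top mean [ 0.9261 -0.048   0.1274] ray [0.9    0.0052]
scene roller [223.3 135.3] 159 zmax 0.135 top mean [0.0595 0.002  0.1415] ray [-0.0059  0.0418]
scene roller [249.4 220.3] 61 zmax 0.093 top mean [ 0.4811 -0.2299  0.0923] ray [ 0.4618 -0.2149]
```

```bash
ls pics
```

```text
mask.png
scene0.npz
scene0.png
top0.npz
top0.png
z1.png
z2.png
```

```bash
python3 - <<'E'
from workcell import *
from h import *
C={n:get_calibration(n) for n in("top","scene")}
I={}
for n in C:
    z=np.load(f"pics/{n}0.npz");I[n]=z
    p=z["p"].astype(int)
    m=(p[...,2]-p[...,0])  # blueness
    r=(slice(190,222),slice(255,320)) if n=="top" else (slice(195,230),slice(285,345))
    s=m[r]; cv2.imwrite(f"pics/bl_{n}.png",cv2.resize(np.clip(s*4+60,0,255).astype(np.uint8),None,fx=10,fy=10,interpolation=cv2.INTER_NEAREST))
c=C["top"]
print("place3",ray(c,292.5,203.1,.02),"place4",ray(c,306,204.7,.02))
print("roller cap",ray(c,354.36,219.2,.099))
for nm,uv,zt in(("r1",(262.7,198.3),.079),("r2",(276.9,199.5),.079),("b",(196.8,230.4),.059),("a",(168.5,233.8),.059)):
    print(nm,ray(c,*uv,zt))
c=C["scene"]
for nm,uv,zt in(("a",(363.4,141.1),.056),("b",(350.4,151.8),.056),("r1",(332.1,185.3),.075),("r2",(322,191.3),.075)): print("scene",nm,ray(c,*uv,zt))
E
```

```text
place3 [ 0.53792357 -0.02013739  0.02      ] place4 [ 0.53150864 -0.06660731  0.02      ]
roller cap [ 0.47290298 -0.22298025  0.099     ]
r1 [0.54978672 0.07836475 0.079     ]
r2 [0.54488583 0.03111408 0.079     ]
b [0.44821861 0.30069115 0.059     ]
a [0.43871286 0.39476049 0.059     ]
scene a [0.44159841 0.38905297 0.056     ]
scene b [0.45168425 0.29610387 0.056     ]
scene r1 [0.55195843 0.07564729 0.075     ]
scene r2 [0.54843944 0.0288542  0.075     ]
```

View pics/bl_top.png

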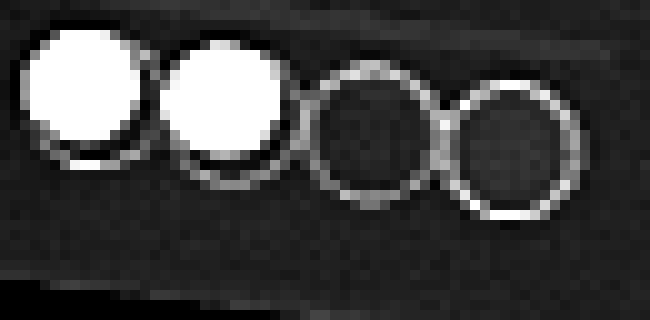

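View pics/bl_scene.png

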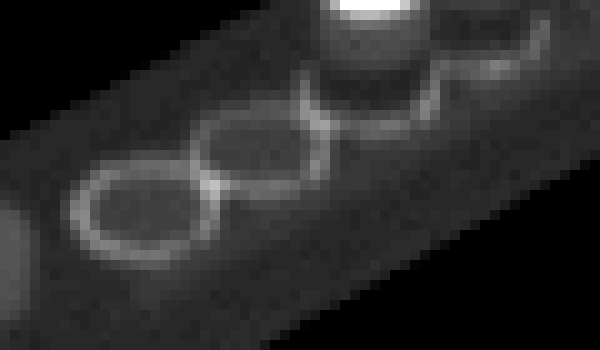

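View pics/mask.png

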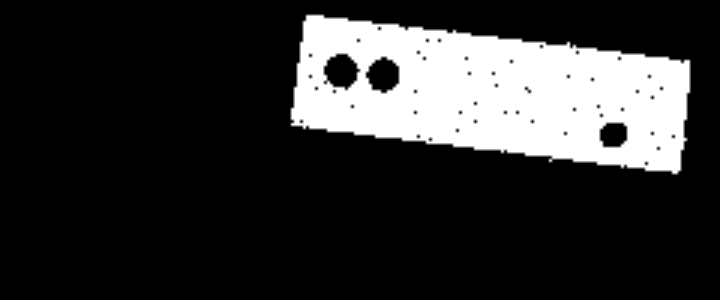

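```bash
cat >> h.py <<'E'
def q(th): return [float(np.cos(th/2)),float(np.sin(th/2)),0.,0.]
E
python3 - <<'E'
from workcell import *
from h import *
t=get_calibration("top");s=get_calibration("scene")
for nm,a,b in(("p3",(291.6,202.9),(310.5,209.3)),("p4",(305.8,204.4),(299,215.5))):
    A=ray(t,*a,.02);B=ray(s,*b,.02);print(nm,A,B,(A+B)/2)
th=np.radians(82.6)
for T in(th,th-np.pi):
  for P in([.4395,.393,.027],[.449,.299,.027],[.5385,-.02,.047],[.47,-.2,.07]):
    for e in(0,np.pi/2,-np.pi/2):
      r=ik(P,q(T+e));print(round(T+e,2),P,None if r is None else np.round(r,2))
E
```

```text
p3 [ 0.5386749  -0.01704455  0.02      ] [ 0.53908502 -0.01796753  0.02      ] [ 0.53887996 -0.01750604  0.02      ]
p4 [ 0.53256122 -0.06593839  0.02      ] [ 0.53235876 -0.06608761  0.02      ] [ 0.53245999 -0.066013    0.02      ]
1.44 [0.4395, 0.393, 0.027] [ 0.58  0.49  1.65 -0.    1.    0.71]
3.01 [0.4395, 0.393, 0.027] [ 0.58  0.49  1.65 -0.    1.   -0.86]
-0.13 [0.4395, 0.393, 0.027] [ 0.58  0.49  1.65 -0.    1.    2.28]
1.44 [0.449, 0.299, 0.027] [ 0.43  0.41  1.78 -0.    0.95  0.56]
3.01 [0.449, 0.299, 0.027] [ 0.43  0.41  1.78 -0.    0.95 -1.01]
-0.13 [0.449, 0.299, 0.027] [ 0.43  0.41  1.78 -0.    0.95  2.13]
1.44 [0.5385, -0.02, 0.047] [-0.2   0.37  1.78 -0.    0.99 -0.07]
3.01 [0.5385, -0.02, 0.047] [-0.2   0.37  1.78 -0.    0.99 -1.64]
-0.13 [0.5385, -0.02, 0.047] [-0.2   0.37  1.78 -0.    0.99  1.5 ]
1.44 [0.47, -0.2, 0.07] [-0.57  0.28  1.84 -0.    1.02 -0.44]
3.01 [0.47, -0.2, 0.07] [-0.57  0.28  1.84 -0.    1.02 -2.01]
-0.13 [0.47, -0.2, 0.07] [-0.57  0.28  1.84 -0.    1.02  1.13]
-1.7 [0.4395, 0.393, 0.027] [ 0.58  0.49  1.65 -0.    1.   -2.43]
-0.13 [0.4395, 0.393, 0.027] [ 0.58  0.49  1.65 -0.    1.    2.28]
-3.27 [0.4395, 0.393, 0.027] [ 0.58  0.49  1.65 -0.    1.   -0.86]
-1.7 [0.449, 0.299, 0.027] [ 0.43  0.41  1.78 -0.    0.95 -2.59]
-0.13 [0.449, 0.299, 0.027] [ 0.43  0.41  1.78 -0.    0.95  2.13]
-3.27 [0.449, 0.299, 0.027] [ 0.43  0.41  1.78 -0.    0.95 -1.01]
-1.7 [0.5385, -0.02, 0.047] None
-0.13 [0.5385, -0.02, 0.047] [-0.2   0.37  1.78 -0.    0.99  1.5 ]
-3.27 [0.5385, -0.02, 0.047] [-0.2   0.37  1.78 -0.    0.99 -1.64]
-1.7 [0.47, -0.2, 0.07] [-0.57  0.28  1.84 -0.    1.02  2.7 ]
-0.13 [0.47, -0.2, 0.07] [-0.57  0.28  1.84 -0.    1.02  1.13]
-3.27 [0.47, -0.2, 0.07] [-0.57  0.28  1.84 -0.    1.02 -2.01]
```

Both views agree on the rings: place3 is at (0.539,-0.0175) and place4 at (0.5325,-0.066), and the feeder yaw is about -7.5°. I'll pick jar_b first.

```bash
python3 - <<'E'
from workcell import *
from h import *
Q=q(np.radians(82.5))
x,y=.4483,.3006
gripper_to(.065)
move_pose([x,y,.16],Q);print(read_time())
move_l([x,y,.026],.2)
print(read_ft_force().round(1) if hasattr(read_ft_force(),'round') else read_ft_force(),read_time())
print(gripper_to(.03,30),read_finger_gap(),read_time())
move_l([x,y,.17],.25)
print(read_finger_gap(),read_time(),read_tcp_pos())
for n in("scene","top"):
    p,d=grab_frame(n);cv2.imwrite(f"pics/{n}1.png",p[:,:,::-1])
a=cv2.imread("pics/scene1.png")[60:260,220:420]
cv2.imwrite("pics/z3.png",cv2.resize(a,None,fx=3,fy=3))
E
```

```text
3.4417
[ 0.8  0.2 -0.4] 4.2583
False 0.03878322138800684 4.6167
0.038309719575932544 5.3417 [0.44725708 0.30012267 0.16875456]
```

View pics/z3.png

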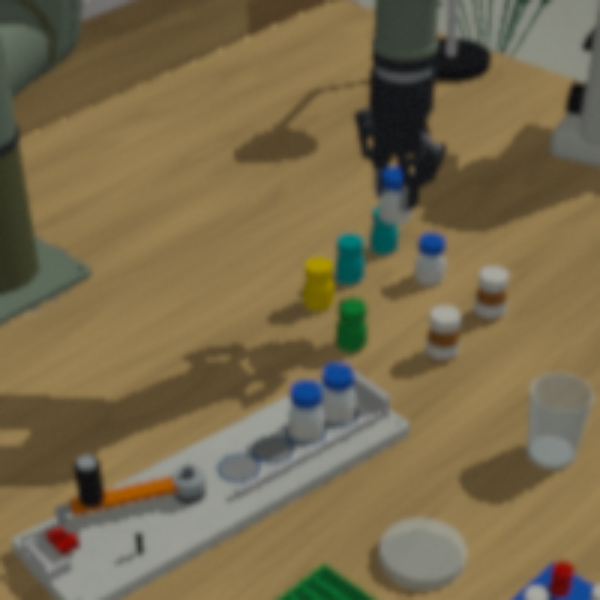

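The jar is held upright, at about (395,195) in the crop, and the finger gap of 38 mm confirms it. Now I'll place it on place3.

```bash
python3 - <<'E'
from workcell import *
from h import *
Q=q(np.radians(82.5))
x,y=.5389,-.0175
move_pose([x,y,.17],Q);print(read_time())
move_l([x,y,.08],.25)
f0=np.array(read_ft_force())
move_l([x,y,.0485],.06)
print(read_tcp_pos(),(np.array(read_ft_force())-f0).round(1),read_time())
z=.0485
while (np.array(read_ft_force())-f0)[2]<2 and z>.044:
    z-=.001; move_l([x,y,z],.03); print(z,(np.array(read_ft_force())-f0).round(1))
gripper_to(.065); dwell(.1)
move_l([x,y,.17],.25)
move_pose([.4385,.3940,.16],Q)
print(read_time())
for n in("scene","top"):
    p,d=grab_frame(n);cv2.imwrite(f"pics/{n}2.png",p[:,:,::-1])
a=cv2.imread("pics/scene2.png")[120:270,215:415]
cv2.imwrite("pics/z4.png",cv2.resize(a,None,fx=3,fy=3,interpolation=cv2.INTER_CUBIC))
a=cv2.imread("pics/top2.png")[170:280,145:395]
cv2.imwrite("pics/z5.png",cv2.resize(a,None,fx=3,fy=3,interpolation=cv2.INTER_CUBIC))
E
```

```text
6.6917
[ 0.53822733 -0.01745779  0.04812271] [-2.4  0.1  1. ] 7.875
0.0475 [-4.8 -0.2  8.5]
10.8
```

View pics/z4.png

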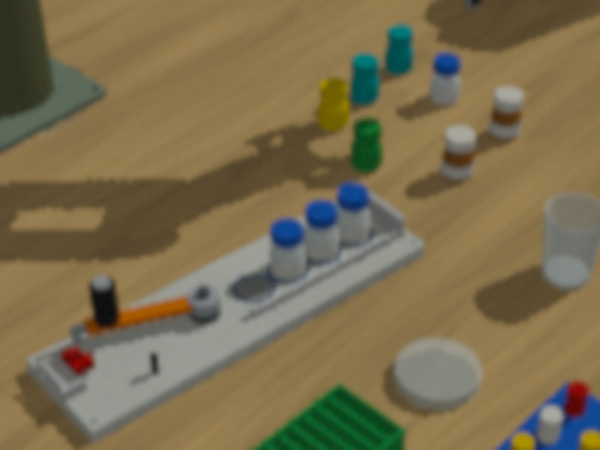

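View pics/z5.png

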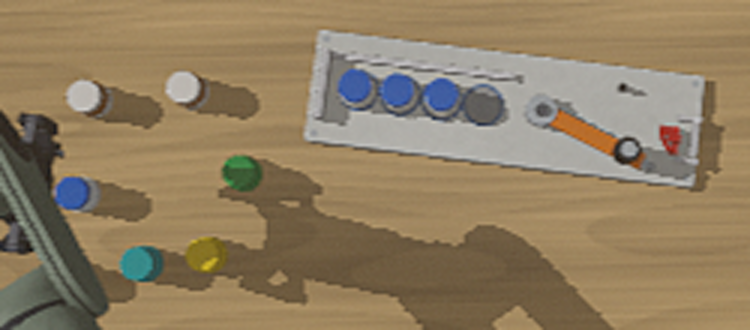

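The first jar is upright in line with the row (top crop at about (441,97)), and the amber jars haven't moved. Next is jar_a to place4, after a quick check of the cap spacing.

```bash
cat > caps.py <<'E'
from workcell import *
from h import *
def caps(n,f):
    p=cv2.imread(f)[:,:,::-1]; hsv=cv2.cvtColor(np.ascontiguousarray(p),cv2.COLOR_RGB2HSV);H,S,V=[hsv[...,i].astype(int) for i in range(3)]
    m=(abs(H-113)<10)&(S>150); R=np.zeros(m.shape,bool)
    if n=="top":R[185:240,150:330]=1
    else: R[125:225,280:375]=1
    c=get_calibration(n)
    return sorted([tuple(ray(c,*ce,.072)[:2].round(4)) for ce,a,l in blobs(m&R,20)],key=lambda v:-v[1])
E
python3 - <<'E'
from caps import *
for n in("top","scene"): print(n,caps(n,f"pics/{n}2.png"))
Q=q(np.radians(82.5))
x,y=.4385,.3940
move_l([x,y,.026],.2)
gripper_to(.03,30);print(read_finger_gap())
move_l([x,y,.17],.25)
print(read_finger_gap(),read_time())
E
```

```text
top [(np.float64(0.4377), np.float64(0.3916)), (np.float64(0.5502), np.float64(0.0791)), (np.float64(0.5458), np.float64(0.0313)), (np.float64(0.5398), np.float64(-0.0173))]
scene [(np.float64(0.4562), np.float64(0.3686)), (np.float64(0.5492), np.float64(0.0784)), (np.float64(0.5457), np.float64(0.0317)), (np.float64(0.5388), np.float64(-0.0176))]
0.038300268759373805
0.03818108575918192 12.7917
```

Both views put the first jar at (0.539,-0.0175), within about 1 mm of place3. Now I'll place the second jar on place4.

```bash
python3 - <<'E'
from caps import *
Q=q(np.radians(82.5))
x,y=.5325,-.0660
move_pose([x,y,.17],Q)
move_l([x,y,.08],.25)
f0=np.array(read_ft_force())
move_l([x,y,.0485],.06)
z=.0485
while (np.array(read_ft_force())-f0)[2]<2 and z>.044:
    z-=.001; move_l([x,y,z],.03); print(z,(np.array(read_ft_force())-f0).round(1))
gripper_to(.065); dwell(.1)
move_l([x,y,.17],.25)
# toward push approach: yaw feeder
Qp=q(np.radians(-7.5)); 
gripper_to(0.0)
move_pose([.40,-.2,.17],Qp); print(read_time(),read_finger_gap())
for n in("scene","top"):
    p,d=grab_frame(n);cv2.imwrite(f"pics/{n}3.png",p[:,:,::-1]); print(n,caps(n,f"pics/{n}3.png"))
a=cv2.imread("pics/scene3.png")[120:270,215:415]
cv2.imwrite("pics/z6.png",cv2.resize(a,None,fx=3,fy=3,interpolation=cv2.INTER_CUBIC))
a=cv2.imread("pics/top3.png")[170:280,145:395]
cv2.imwrite("pics/z7.png",cv2.resize(a,None,fx=3,fy=3,interpolation=cv2.INTER_CUBIC))
E
```

```text
18.5333 0.00017303432107569055
scene [(np.float64(0.5492), np.float64(0.0787)), (np.float64(0.5455), np.float64(0.0317)), (np.float64(0.5388), np.float64(-0.0176)), (np.float64(0.5322), np.float64(-0.0658))]
top [(np.float64(0.5501), np.float64(0.0794)), (np.float64(0.5455), np.float64(0.0312)), (np.float64(0.5395), np.float64(-0.0177)), (np.float64(0.5331), np.float64(-0.066))]
```

View pics/z6.png

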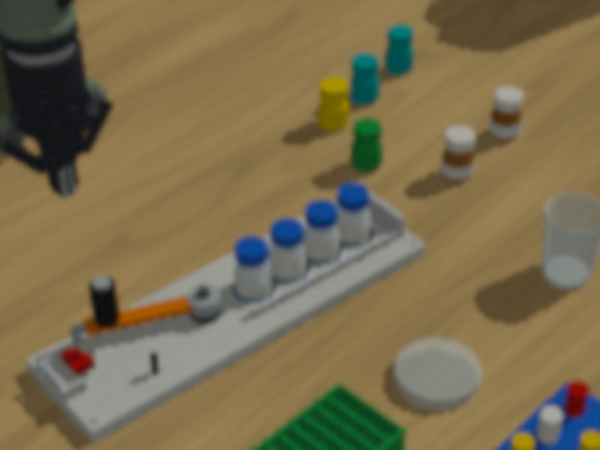

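View pics/z7.png

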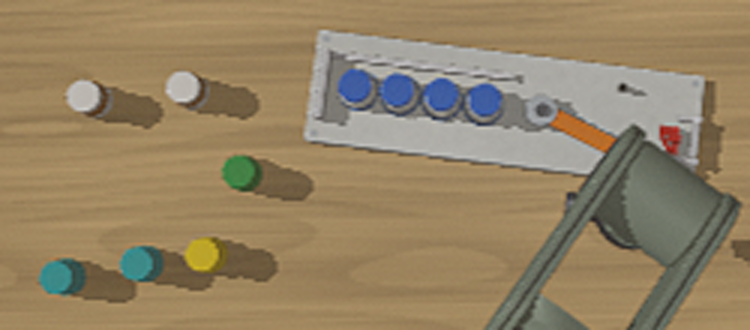

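All four caps lie on the row, within about 1 mm of the rings in both views. The hand is closed and clear of the feeder. Now I'll start the push at the roller along its arc.

```bash
cat > push.py <<'E'
from caps import *
a=np.radians(7.4); xf=np.array([np.cos(a),-np.sin(a)]); yf=np.array([np.sin(a),np.cos(a)])
piv=np.array([.5325,-.066])-.066*yf
Qp=q(-a)
def rol(qq,off): 
    f=qq-.35
    r=piv+xf*(.105*np.sin(f)-off)-yf*.105*np.cos(f)
    return [float(r[0]),float(r[1]),.070]
def F(): return np.array(read_ft_force())
E
python3 - <<'E'
from push import *
print(rol(0,0))
s=rol(0,.055); move_pose([s[0],s[1],.15],Qp); move_l(s,.15)
f0=F();np.save("f0.npy",f0)
for o in np.arange(.04,.0,-.003):
    move_l(rol(0,o),.05); d=F()-f0
    fx=-(d[:2]@xf); print(round(o,3),d.round(1))
    if fx>2.0: break
print(read_time(),read_tcp_pos())
p,d=grab_frame("scene");cv2.imwrite("pics/scene4.png",p[:,:,::-1])
cv2.imwrite("pics/z8.png",cv2.resize(p[140:270,200:340,::-1],None,fx=4,fy=4,interpolation=cv2.INTER_CUBIC))
E
```

```text
[0.4755914523188095, -0.22462573246759915, 0.07]
0.04 [-1.   0.3 -0.5]
0.037 [-0.6 -0.3  0. ]
0.034 [-0.1 -1.4  0.4]
0.031 [ 0.7 -0.6  0. ]
0.028 [-0.9 -1.1 -1.3]
0.025 [-6.4 -2.2  1.2]
21.2833 [ 0.44920893 -0.22164089  0.06961702]
```

View pics/z8.png

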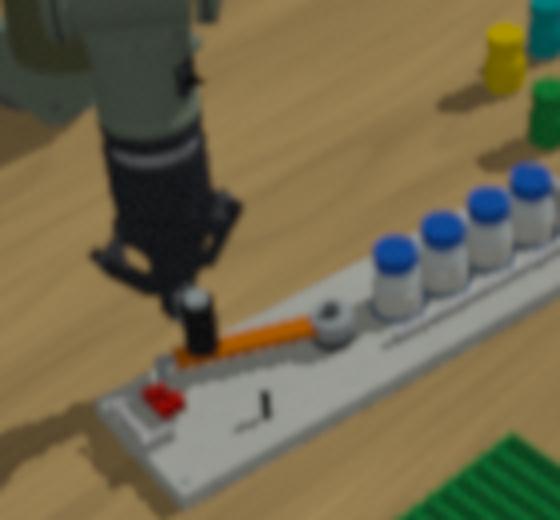

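The fingers touch the roller squarely at about (195,310) in the crop, at the predicted offset. I'll push along the arc and log the force.

```bash
python3 - <<'E'
from push import *
f0=np.load("f0.npy")
for k,qq in enumerate(np.arange(.04,.62,.04)):
    move_l(rol(qq,.026),.06); d=F()-f0; e=np.array(read_tcp_pos())[:2]-rol(qq,.026)[:2]
    print(round(qq,2),"fx",(-(d[:2]@xf)).round(1),"fy",(d[:2]@yf).round(1),d[2].round(1),"lag",(e@xf*1000).round(1))
    if -(d[:2]@xf)>25: break
print(read_time())
for n in("scene","top"):
    p,d=grab_frame(n);cv2.imwrite(f"pics/{n}5.png",p[:,:,::-1])
    r=p[140:270,200:340] if n=="scene" else p[170:250,240:400]
    cv2.imwrite(f"pics/z9{n}.png",cv2.resize(r[:,:,::-1],None,fx=4,fy=4,interpolation=cv2.INTER_CUBIC))
E
```

```text
0.04 fx 5.1 fy -3.3 1.3 lag -1.7
0.08 fx 6.0 fy -2.9 0.9 lag -1.9
0.12 fx 6.4 fy -3.2 0.2 lag -2.1
0.16 fx 7.0 fy -5.5 -1.5 lag -2.3
0.2 fx 6.8 fy -5.5 -0.1 lag -2.6
0.24 fx 10.1 fy -7.6 0.7 lag -3.5
0.28 fx 9.7 fy -8.1 -0.2 lag -3.5
0.32 fx 8.8 fy -7.3 -1.6 lag -3.4
0.36 fx 7.9 fy -6.0 -2.2 lag -3.2
0.4 fx 6.6 fy -5.1 -1.4 lag -3.1
0.44 fx 6.6 fy -6.2 -1.5 lag -3.1
0.48 fx 8.0 fy -5.9 -1.7 lag -3.2
0.52 fx 7.7 fy -5.9 -2.3 lag -3.2
0.56 fx 7.8 fy -4.9 -1.7 lag -3.3
0.6 fx 7.6 fy -5.1 -1.3 lag -3.4
25.0833
```

View pics/z9scene.png

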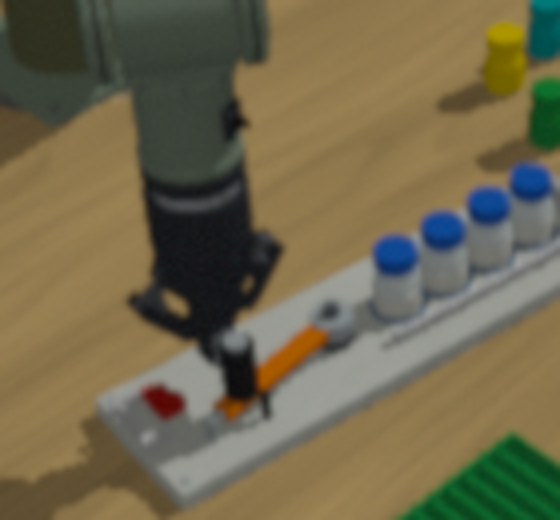

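View pics/z9top.png

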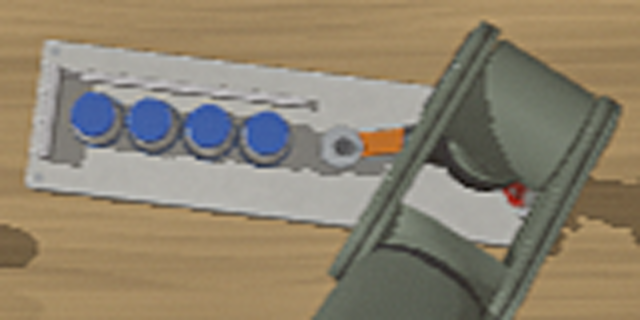

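The click shows in the force log: the load peaks at about 0.24 and falls off by 0.40. The arm has swung past the straight line and the pawl looks home. I'll press on to the stop.

```bash
python3 - <<'E'
from push import *
f0=np.load("f0.npy")
for o in np.arange(.0245,.008,-.0015):
    move_l(rol(.6,o),.04); dwell(.05); d=F()-f0; e=np.array(read_tcp_pos())[:2]-rol(.6,o)[:2]
    fx=-(d[:2]@xf)
    print(round(o,4),"fx",fx.round(1),"fy",(d[:2]@yf).round(1),d[2].round(1),"lag",(e@xf*1000).round(1), "tcp xf",((np.array(read_tcp_pos())[:2]-piv)@xf*1000).round(1))
    if fx>18: break
dwell(.3);print((F()-f0).round(1),read_time(),np.abs(read_dq()).max(),read_tcp_pos())
for n in("scene","top"):
    p,d=grab_frame(n);cv2.imwrite(f"pics/{n}6.png",p[:,:,::-1]);print(n,caps(n,f"pics/{n}6.png"))
    r=p[140:270,200:340] if n=="scene" else p[170:250,240:400]
    cv2.imwrite(f"pics/z10{n}.png",cv2.resize(r[:,:,::-1],None,fx=4,fy=4,interpolation=cv2.INTER_CUBIC))
E
```

```text
0.0245 fx 8.5 fy -5.6 -1.1 lag -3.7 tcp xf -2.2
0.023 fx 12.3 fy -5.2 1.5 lag -5.1 tcp xf -2.1
0.0215 fx 16.0 fy -5.7 4.6 lag -6.5 tcp xf -2.0
0.02 fx 19.6 fy -5.3 8.5 lag -7.8 tcp xf -1.9
[-20.6  -3.5   7.4] 26.6833 0.0016135896459066987 [ 0.50896299 -0.23287221  0.06816651]
scene [(np.float64(0.5495), np.float64(0.0782)), (np.float64(0.5457), np.float64(0.0317)), (np.float64(0.5388), np.float64(-0.0176)), (np.float64(0.5322), np.float64(-0.0658))]
top [(np.float64(0.5504), np.float64(0.0792)), (np.float64(0.5459), np.float64(0.0313)), (np.float64(0.5396), np.float64(-0.0174)), (np.float64(0.5334), np.float64(-0.066))]
```

View pics/z10scene.png

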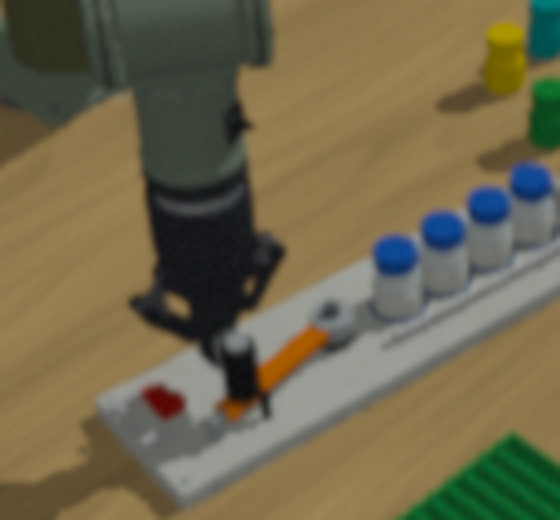

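The arm is against the stop: the tool has stopped advancing (-1.9 mm) while the force rose to about 20 N. The roller position gives about 0.58 rad. The red pawl is at about (163,402) in the crop, close to its home position of (165,400) before the push, and the jars haven't moved. Handing in.

```bash
python3 - <<'E'
from workcell import *
print(read_ft_force(),read_time())
print(hand_in())
E
```

```text
[-20.44496959  -2.98114315   7.81026979] 26.7833
the job is handed in; nothing more can be done
None
```

Both loose jars are on the empty places, and I handed in with the tensioner pressed against its end stop, at 26.8 s of the 59 s allowed.

- **Jars:** jar_b is on place3 and jar_a on place4. In the last pictures from both cameras, their caps are within about 1 mm of the ring centres. The two jars already in the row are where they started, to within about 1 mm.
- **Tensioner:** I pushed the roller with the closed fingers. The load peaked at about 0.24 rad and fell off by 0.40 rad, which fits the pawl clicking in. The arm then stopped advancing while the force rose to about 20 N, and it is still being held there. The roller's position gives an angle of about 0.58 rad.
- **Pawl:** I judged it home only from the camera view and the force log, since there is no direct reading of it. In the picture it sits close to where it was before the push.
- **Everything else:** The amber jars, beaker and dish looked unmoved after both jars were placed. I made no measured check of these or of the slide box and dropper bottle. No check failed or disagreed.

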